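# Get a glued stove tile ready for taping

### The job

The green stove tile has just been glued and its back must be taped next. Slide the cream roll of tape up off its spindle and set it down flat on the green cutting mat, with the whole roll on the mat, and turn the tile round on its wooden easel so that it stands there again the right way up, fully on the ledge and leaning back on the uprights, with its plain clay back facing out and the green glaze against the uprights. Set both down gently, do not drop them, and leave the tape stand, the other two rolls and everything else where they are.

Things in the scene. Friction and masses are not known exactly. Their poses are not given: they have to be found in the camera images.
- tape_stand: Loose grey steel stand (1.6 kg): foot 245 x 80 x 14 mm, three upright spindles in a row along its x axis at x = -90, 0 and +90 mm, y = 0. Each is 18 mm thick, its tip 92 mm above the bench; a washer at its foot carries a roll 18 mm above the bench. Origin: centre of the foot's underside; z up.
- tape_cream: The roll to take: cream paper tape wound on a cardboard core, outside diameter 62 mm, bore 26 mm, 48 mm wide, about 140 g, rigid. It starts alone on one of the three spindles, axis upright; which spindle varies. Origin: centre of its lower face; z along its axis, so its top is at z = +48 mm.
- tape_blue: Another roll of the same size, dark blue, alone on another spindle. It stays. Origin: centre of its lower face.
- tape_brown: Another roll of the same size, brown, alone on another spindle. It stays. Origin: centre of its lower face.
- cutting_mat: Green cutting mat with pale grid lines, 210 mm along its x, 150 mm along its y, 3 mm thick, fixed to the bench and empty. Origin: centre of its underside, on the bench.
- easel: Wooden easel, fixed, on the right; it faces along its own -x, roughly to the middle of the bench; z up. Two uprights at y = -38 and +38 mm lean back 0.35 rad (tops towards +x) and reach 87 mm up the tile. At their foot, square to them, two ledge arms: the tile stands in the 26 mm between uprights and a lip 8 mm high. Rear legs reach x = +84 mm. Origin: on the bench, straight below the seat point.
- easel_seat (a point): Point on the easel where the front of the uprights meets the ledge, midway between the uprights, 24 mm above the easel's origin. Axes as the easel's (not tilted). A properly seated tile, before or after turning, has its centre 16 mm behind (+x) and 63 mm above this point.
- tile: Flat stove tile, 110 mm wide (its y), 130 mm tall (its z, up), 14 mm thick (its x), 380 g. Its -x face is glazed green with a 3 mm rosette in the middle, its +x face plain reddish clay. It starts on the easel, leaning flat on the uprights at 0.35 rad, glaze out (facing -x of the easel); its top 43 mm stand free above the uprights. Origin: centre of the slab.
- glue_bottle: Loose bystander: white glue bottle with red cap, 44 mm diameter, 95 mm tall, beyond the cutting mat. Origin: centre of its underside. Beyond it stand a banding wheel with a black bowl (145 mm high, x over 0.75 m), a brush jar and a coin tray, all fixed.
- sherd_red: Loose bystander: red pot sherd with a painted band, about 110 x 95 mm, up to 17 mm high, right edge of the bench. Origin: middle of its underside.
- sherd_buff: Loose bystander: buff pot sherd with a painted band, about 110 x 95 mm, up to 17 mm high, left edge of the bench. Origin: middle of its underside.
Mind the look-alikes: they are no part of the job. What is shaped like the tile but purple or yellow is not meant.

How it is judged:
At the end, for the whole second after the job is handed in: Cream roll at rest flat (0.08 rad) on the mat, centre within 77 mm (mat x) and 47 mm (mat y) of its centre. Tile at rest on the easel, upright, clay out, leaning 0.25 to 0.55 rad, level within 0.1, centre within 25 mm of the easel's middle, -2 to 26 mm behind, 56 to 69 mm above the seat (x of tape_cream in the frame of cutting_mat between -0.077 and 0.077 m and y of tape_cream in the frame of cutting_mat between -0.047 and 0.047 m and ((angle between tape_cream's own z axis and vertical below 0.08 rad and z of tape_cream in the frame of cutting_mat below 0.007 m) or (angle between tape_cream's own z axis and vertical above 3.06 rad and z of tape_cream in the frame of cutting_mat below 0.055 m)) and x of tile in the frame of easel_seat between -0.002 and 0.026 m and y of tile in the frame of easel_seat between -0.025 and 0.025 m and z of tile in the frame of easel_seat between 0.056 and 0.069 m and angle between tile's own x axis and vertical between 1.02 and 1.32 rad and angle between tile's own y axis and vertical between 1.47 and 1.67 rad and angle between tile's own z axis and vertical below 0.6 rad and linear speed of each of tile, tape_cream below 0.02 m/s); the robot touches nothing.
It fails at once if the tape roll is dropped (falls free of the fingers faster than 0.45 m/s) (linear speed of tape_cream above 0.45 m/s and contact force between the fingers and tape_cream below 0.05 N).
It fails at once if the tile is dropped or toppled (moves free of the fingers faster than 0.45 m/s) (linear speed of tile above 0.45 m/s and contact force between the fingers and tile below 0.05 N).
It fails at once if the tape stand is shifted or another roll displaced by more than 25 mm (distance of any of tape_stand, tape_blue, tape_brown from where it was at the start of the episode above 0.025 m).
It fails at once if the glue bottle or a sherd is moved by more than 25 mm (distance of any of glue_bottle, sherd_red, sherd_buff from where it was at the start of the episode above 0.025 m).
It also fails if it takes over 59 s, if anything falls off the work surface, if the arm or the gripper's body presses on something with over 40 N, if the wrist force passes 120 N, or if a joint passes its speed limit or range.

### The arm

A 7-joint arm with a two-finger parallel gripper is mounted at the origin on the work surface. World frame = base frame: x ahead of the robot, y to its left, z up, the work surface at z = 0. Lengths are in m, angles in rad, forces in N, time in s.
With the tool pointing down it reaches from about 0.425 to 0.925 m from the base axis. Payload 6.8 kg.
Tool frame: the origin (TCP) lies midway between the tips of the shut fingers; the grasp point (between the pads) lies r.grip_point_offset behind it (r.grip_point_offset is the distance from the TCP to the grasp point, in m); z points along the fingers, y is the direction in which the jaws open and shut (so a half turn about z gives the same grasp; the last joint's range is limited). The gripper opens to 85 mm and grips with 20 to 120 N. Pads are 22 mm wide; open, the fingers measure 114 mm over their backs; the gripper's body (76 mm by 85 mm) begins 54 mm behind the grasp point. The pads swing forward as they close: fully open they stand 13 mm farther back than shut.
Start: joints at [-1.245, 0.477, 0.022, 1.555, -0.011, 1.109, -0.083], TCP at [0.284, 0.612, 0.231] pointing down, gripper open.
Joint ranges: [-2.96, 2.96], [-0.34, 2.1], [-1.41, 1.46], [0.24, 2.44], [-1.37, 4.51], [0.17, 1.92], [-2.96, 2.96]. Speed limits (rad/s): [2.39, 2.39, 3.14, 3.14, 3.14, 3.14, 3.14].

### API

Orientations are given as a rotation vector (axis times angle).
In Python, from bench import r gives the robot as it stands. The module is installed in compiled form; this text tells all that it offers.
- The arm moves only by the tool play_rows, never from a script. Its argument "deltas" is a list of rows, each a list of 3 entries, a list of its own where there are three numbers: the finger opening in mm, from 0 to 85.4, then the shift along the tool's x, y, z in mm, then the turn, a rotation vector about the tool's x, y, z in rad. A call has 1 to 8 rows; each row is the pose to reach, as a shift and turn from the pose measured when the call began, along the tool's axes at that moment; what a row does not reach only later rows make up. A row lasts 1/8 s, in which the tool goes at most 62.5 mm and 10.7 degrees, less where a joint would pass 70% of its speed; a pose out of reach is approached as far as the arm can. A call with a gripper value outside its range is refused whole. The fingers move at their own pace and stop on an object; "squeeze" is the grip in N (left out, the last holds). Time passes only in rows, so rows that repeat a pose let the fingers close. It gives the time, the measured TCP pose, the force and the opening at its end, in the units of the state.
- r.get_obs(): the state, without advancing time (a new reading comes with each control period).
- r.grab_frame(name): name is "side" or "top" or "wrist"; returns (picture, depth): 480x640x3 uint8, red, green, blue; 480x640 float32, m along the optical axis (not along the pixel's ray), 0 where there is no reading.
- r.camera_model(name): a dict with "mtx" (3x3 intrinsics, pixels), "D" ([k1, k2, p1, p2, k3] as OpenCV has them; the pictures are not rectified), "rvec" (rotation vector, rad) and "tvec" (3), from world to camera coordinates, as OpenCV has them; the wrist camera has in their place "T_tool_cam" (4x4, takes a point from camera to tool coordinates, whose origin is the TCP and whose axes are the flange's). Camera axes: x right, y down, z forward; pixel columns grow to the right and rows downward; lengths in m; the calibration is good to about 2 mm. A picture is of the moment at which its call begins: read the wrist's pose just before it. camera_model takes no time and is no camera call.
- r.hand_in(): hands the job in, once; it reports no verdict.
The state is a dict: "clock": time; "joints": joint angles; "qvel": joint speeds; "tau": joint torques, N m; "tcp_pos": TCP position; "orientation": TCP orientation; "contact_force": force on the tool from outside, world axes, zero at the start; "moment": the same for the moment, N m; "grip_width": finger opening in m.
Only numpy, scipy, OpenCV 4.12 (cv2) and the standard library are available. Lean on these libraries where they do the work, as an engineer would, in place of code of your own. Each camera call takes 0.05 s, during which the arm holds its last target. There are 200 camera calls.

## Working session

There is one attempt and no reset: what is moved stays moved. The work goes in short steps, Python scripts to look and compute and a tool call to move; the robot and the scene stay as the last step left them, time stands still between calls to the robot, and variables do not carry over. Pictures are saved under pics/ and viewed, about 8 in all and at most 12, crops included, and the job is handed in when it is done.

Besides the shell and the picture viewer there is one more tool, called after ">>>" in YAML: its name, and indented under it one key for each argument. play_rows: Moves the arm, as the interface text tells. Its arguments: {"type":"object","properties":{"deltas":{"type":"array"},"squeeze":{"type":"number"}},"required":["deltas"]}

```bash
mkdir -p pics; cat > h.py <<'E'
import numpy as np, cv2
from scipy.spatial.transform import Rotation as R
from bench import r
def world(name,pic_depth,obs=None):
    """per-pixel world points from depth"""
    c=r.camera_model(name); K=np.array(c["mtx"],float); D=np.array(c["D"],float)
    h,w=pic_depth.shape
    u,v=np.meshgrid(np.arange(w),np.arange(h))
    p=cv2.undistortPoints(np.stack([u,v],-1).reshape(-1,1,2).astype(float),K,D).reshape(h,w,2)
    P=np.dstack([p*pic_depth[...,None],pic_depth])
    if "rvec" in c:
        Rm=R.from_rotvec(np.ravel(c["rvec"])).as_matrix(); return (P-np.ravel(c["tvec"]))@Rm
    T=np.array(c["T_tool_cam"]); P=P@T[:3,:3].T+T[:3,3]
    return P@R.from_rotvec(obs["orientation"]).as_matrix().T+obs["tcp_pos"]
def tool_delta(obs,pos,Rt):
    """shift mm and turn in tool axes to reach TCP pos, rotation Rt (matrix)"""
    R0=R.from_rotvec(obs["orientation"])
    return (R0.inv().apply(np.array(pos)-obs["tcp_pos"])*1000).round(1),(R0.inv()*R.from_matrix(Rt)).as_rotvec().round(3)
E
python3 - <<'E'
from h import *
o=r.get_obs(); print({k:np.round(v,3) for k,v in o.items()}, r.grip_point_offset)
print(R.from_rotvec(o["orientation"]).as_matrix().round(3))
out=[]
for n in("top","side"):
    p,d=r.grab_frame(n); np.savez(n+".npz",p=p,d=d); cv2.imwrite(f"pics/{n}0.png",p[...,::-1]); print(n,{k:np.round(v,3).tolist() for k,v in r.camera_model(n).items()},(d>0).mean())
print(r.camera_model("wrist"))
E
```

```text
{'clock': np.float64(0.0), 'joints': array([-1.245,  0.478,  0.022,  1.556, -0.012,  1.109, -0.083]), 'qvel': array([ 0.002, -0.003,  0.002,  0.001,  0.   ,  0.001, -0.003]), 'tau': array([ 0.0000e+00, -5.9645e+01,  1.6080e+00, -2.8120e+01,  1.2000e-02,
        9.0000e-03,  0.0000e+00]), 'tcp_pos': array([0.283, 0.612, 0.23 ]), 'orientation': array([-6.760e-01, -3.068e+00,  3.000e-03]), 'contact_force': array([ 0.616,  0.398, -0.304]), 'moment': array([ 0.061,  0.036, -0.009]), 'grip_width': np.float64(0.085)} 0.0187
[[-0.907  0.42  -0.001]
 [ 0.42   0.907 -0.002]
 [-0.    -0.002 -1.   ]]
top {'mtx': [[439.404, 0.0, 315.887], [0.0, 439.404, 240.595], [0.0, 0.0, 1.0]], 'D': [0.001, 0.0, 0.0, 0.0, 0.0], 'rvec': [2.148, -2.093, 0.187], 'tvec': [-0.021, 0.492, 0.893]} 0.995771484375
side {'mtx': [[582.628, 0.0, 319.774], [0.0, 582.628, 241.291], [0.0, 0.0, 1.0]], 'D': [-0.061, 0.0, 0.0, 0.0, 0.0], 'rvec': [2.121, -0.618, 0.301], 'tvec': [-0.431, 0.219, 1.156]} 0.9960286458333333
{'mtx': array([[349.26708495,   0.        , 324.38306996],
       [  0.        , 349.26708495, 239.61363895],
       [  0.        ,   0.        ,   1.        ]]), 'D': array([-0.0588259,  0.       ,  0.       ,  0.       ,  0.       ]), 'T_tool_cam': array([[-2.03983761e-04, -9.56497643e-01, -2.91739982e-01,
         7.38112033e-02],
       [ 9.99999973e-01, -1.63632630e-04, -1.62711776e-04,
         1.14277552e-04],
       [ 1.07895250e-04, -2.91740007e-01,  9.56497651e-01,
        -1.42877008e-01],
       [ 0.00000000e+00,  0.00000000e+00,  0.00000000e+00,
         1.00000000e+00]])}
```

View pics/top0.png

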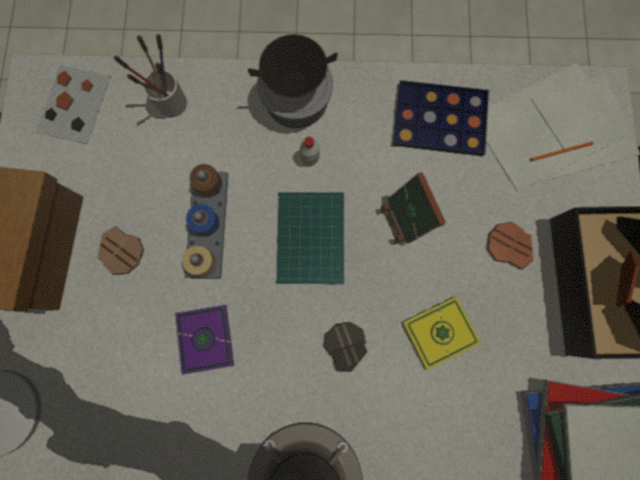

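View pics/side0.png

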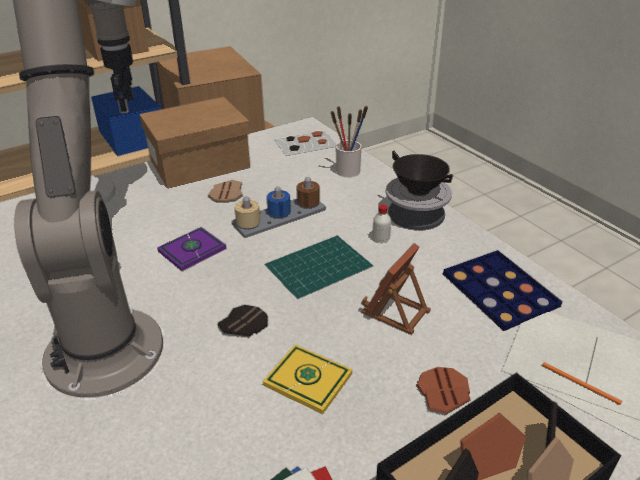

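Cream roll candidates, all in the top view: cream (197,260), blue (201,218) and brown (205,178). I choose cream. Tile candidates: green on the easel (415,208), purple (205,338) and yellow (440,332). I choose the green one on the easel. The mat is at (311,238).

```bash
cat > m.py <<'E'
from h import *
z=np.load("top.npz");p,d=z["p"],z["d"]; W=world("top",d)
print("bench z",np.median(W[290:310,260:320,2]))
def box(u0,u1,v0,v1):
    m=np.zeros(d.shape,bool);m[v0:v1,u0:u1]=1;return m&(d>0)
hsv=cv2.cvtColor(p,cv2.COLOR_RGB2HSV)
# stand & rolls: tops at z~66mm
for n,b in dict(cream=(178,218,240,280),blue=(180,222,200,240),brown=(185,225,160,198)).items():
    m=box(*b)&(abs(W[...,2]-.066)<.006); q=W[m]
    (c,rad)=cv2.minEnclosingCircle(q[:,:2].astype(np.float32)); print(n,np.round(c,4),round(rad,4),m.sum(),"z",np.median(q[:,2]).round(4), "rollmean",q[:,:2].mean(0).round(4))
    m=box(*b)&(W[...,2]>.08); print("  spindle",W[m].mean(0).round(4),m.sum())
m=box(180,235,165,285)&(abs(W[...,2]-.014)<.005); 
print("foot",cv2.minAreaRect(W[m][:,:2].astype(np.float32)))
m=box(265,355,180,295)&(hsv[...,1]>90)&(hsv[...,0]>60)&(hsv[...,0]<100)
m=cv2.morphologyEx(m.astype(np.uint8),cv2.MORPH_OPEN,np.ones((3,3)))>0
print("mat",cv2.minAreaRect(W[m][:,:2].astype(np.float32)),np.median(W[m][:,2]))
# tile
m=box(375,450,165,250)&(W[...,2]>.03)
q=W[m]
# green face plane
g=m&(hsv[...,0]>50)&(hsv[...,0]<100)&(hsv[...,1]>70); g=cv2.erode(g.astype(np.uint8),np.ones((3,3)))>0
q=W[g]
for _ in range(4):
    c=q.mean(0);n=np.linalg.svd(q-c,full_matrices=False)[2][2]; n*=np.sign(n[2]); q=q[abs((q-c)@n)<.003]
print("tile face c",c.round(4),"n",n.round(3),"tilt",np.arcsin(n[2]).round(3),"yaw of normal",np.arctan2(n[1],n[0]).round(3),len(q))
ex=-np.r_[n[:2],0]/np.linalg.norm(n[:2]); ey=np.cross([0,0,1],ex); up=np.cross(n,-ey);up*=np.sign(up[2])
g2=W[m&(abs((W-c)@n)<.004)]
# in-plane extents
a=(g2-c)@ey;b=(g2-c)@up
print("extent y",np.percentile(a,[0,1,99,100]).round(4),"up",np.percentile(b,[0,1,99,100]).round(4),"maxz",W[m][:,2].max())
print("ex",ex.round(3),"up",up.round(3)); 
r_,(u0,v0)=cv2.minAreaRect(np.stack([a,b],1).astype(np.float32)),(0,0); print(r_)
crop=np.hstack([cv2.resize(p[235:285,170:240],(420,300)),cv2.resize(p[165:255,370:455],(380,300))]); cv2.imwrite("pics/crop.png",crop[...,::-1])
E
python3 m.py
```

```text
bench z -0.0006367676793748631
cream [0.4418 0.2397] 0.0313 585 z 0.0653 rollmean [0.441  0.2384]
  spindle [0.4417 0.2384 0.0885] 66
blue [0.532  0.2392] 0.0316 555 z 0.0652 rollmean [0.5308 0.238 ]
  spindle [0.5306 0.2382 0.0883] 67
brown [0.6212 0.2387] 0.0312 532 z 0.0651 rollmean [0.6199 0.2376]
  spindle [0.6202 0.2376 0.0879] 65
foot ((0.5309509038925171, 0.2390163689851761), (0.08039197325706482, 0.24301503598690033), 89.87776184082031)
mat ((0.5116199851036072, 0.004869826138019562), (0.17417187988758087, 0.14191985130310059), 1.3909999132156372) 0.0023096265829581526
tile face c [ 0.5513 -0.2014  0.1005] n [-0.377  0.736  0.563] tilt 0.598 yaw of normal 2.044 14
extent y [-0.0558 -0.0544  0.0529  0.0544] up [-0.0785 -0.0706  0.0585  0.0598] maxz 0.1525917594278556
ex [ 0.456 -0.89  -0.   ] up [ 0.257 -0.501  0.827]
((0.0010413303971290588, -0.009217396378517151), (0.10999956727027893, 0.13629810512065887), 1.8414504528045654)
```

View pics/crop.png

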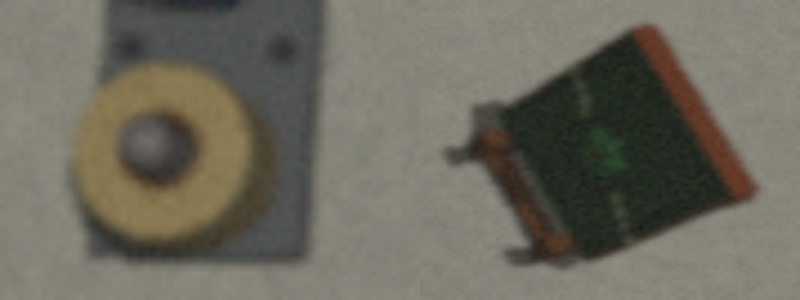

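The crop confirms the cream roll on its spindle (left) and the green rosette tile on the easel (right). I'll refine the tile plane and the mat.

```bash
cat > m2.py <<'E'
from h import *
z=np.load("top.npz");p,d=z["p"],z["d"]; W=world("top",d)
def fit(q,n0,it=6,t=.004):
    n=n0;c=np.median(q,0)
    q=q[abs((q-c)@n)<.012]
    for _ in range(it):
        c=q.mean(0);n=np.linalg.svd(q-c,full_matrices=False)[2][2]; n=n*np.sign(n@n0); k=q[abs((q-c)@n)<t]; q=k
    return c,n,q
m=np.zeros(d.shape,bool)
cv2_m=np.zeros(d.shape,np.uint8); cv2.fillPoly(cv2_m,[np.array([[393,204],[417,178],[436,220],[408,237]])],1)
q=W[(cv2_m>0)&(W[...,2]>.03)]
n0=np.array([-.43,.85,.34]);n0/=np.linalg.norm(n0)
c,n,q=fit(q,n0)
yaw=np.arctan2(-n[1],-n[0]); print("face c",c.round(4),"n",n.round(3),"tilt",np.arcsin(n[2]).round(3),"easel yaw",yaw.round(3),len(q))
ex=np.r_[np.cos(yaw),np.sin(yaw),0];ey=np.cross([0,0,1],ex);up=np.cross(ey,n);up*=np.sign(up[2])
m=np.zeros(d.shape,bool);m[165:250,375:455]=1
g=W[m&(abs((W-c)@n)<.004)&(W[...,2]>.04)]
a=(g-c)@ey;b=(g-c)@up
print("y ext",np.percentile(a,[0.5,99.5]).round(4),"up",np.percentile(b,[.5,99.5]).round(4))
ymid=np.percentile(a,[.5,99.5]).mean(); top=np.percentile(b,99.5)
C=c+ey*ymid+up*(top-.065)-n*.007
print("tile centre",C.round(4),"seat",(C-ex*.016-[0,0,.063]).round(4),"ex",ex.round(3),"ey",ey.round(3))
# edge rasied: side view same
z=np.load("side.npz");ps,ds=z["p"],z["d"];S=world("side",ds)
for nm,WW in(("top",W),("side",S)):
    q=WW.reshape(-1,3);rel=q-C
    k=q[(abs(rel@ey)<.058)&(abs(rel@ex)<.06)&(q[:,2]>.085)&(q[:,2]<.2)]
    print(nm,len(k),"zmax",np.percentile(k[:,2],99).round(4),"front/back in n",np.percentile((k-C)@n,[1,50,99]).round(4),"y",np.percentile((k-C)@ey,[1,99]).round(4))
hs=cv2.cvtColor(p,cv2.COLOR_RGB2HSV); mm=((hs[...,1]>60)&(hs[...,0]>60)&(hs[...,0]<100)).astype(np.uint8); mm[:180]=0;mm[295:]=0;mm[:,:265]=0;mm[:,355:]=0
mm=cv2.morphologyEx(mm,cv2.MORPH_CLOSE,np.ones((5,5))); mm=cv2.morphologyEx(mm,cv2.MORPH_OPEN,np.ones((5,5)))>0
print("mat",cv2.minAreaRect(W[mm][:,:2].astype(np.float32)))
E
python3 m2.py
```

```text
face c [ 0.5513 -0.2064  0.1001] n [-0.37   0.863  0.345] tilt 0.352 easel yaw -1.165 1311
y ext [-0.0516  0.057 ] up [-0.0631  0.0547]
tile centre [ 0.555  -0.2081  0.088 ] seat [ 0.5487 -0.1934  0.025 ] ex [ 0.394 -0.919  0.   ] ey [ 0.919  0.394 -0.   ]
top 1578 zmax 0.1507 front/back in n [-0.0067  0.0066  0.0142] y [-0.0545  0.0537]
side 695 zmax 0.1505 front/back in n [-0.0278 -0.0082  0.0053] y [-0.0578  0.0506]
mat ((0.4659497141838074, 0.004984758794307709), (0.2926975190639496, 0.14415700733661652), 1.1536141633987427)
```

```bash
python3 - <<'E'
from h import *
z=np.load("top.npz");W=world("top",z["d"])
for u,v in((311,193),(311,283),(277,238),(344,238),(311,238),(20,190),(20,300),(60,300),(78,200),(60,200),(70,250)): print(u,v,W[v,u].round(3))
o=r.get_obs()
Rd=np.array([[-1,0,0],[0,1,0],[0,0,-1.]])
print(tool_delta(o,[.4412,.2387,.16],Rd))
E
```

```text
311 193 [0.61  0.007 0.002]
311 283 [0.405 0.001 0.002]
277 238 [0.503 0.079 0.004]
344 238 [ 0.508 -0.07   0.001]
311 238 [0.506 0.004 0.002]
20 190 [0.555 0.562 0.158]
20 300 [0.347 0.542 0.141]
60 300 [0.353 0.545 0.008]
78 200 [0.576 0.527 0.02 ]
60 200 [0.558 0.529 0.083]
70 250 [0.463 0.536 0.011]
(array([-300. , -272.3,   70.9]), array([-0.002, -0.   , -0.434]))
```

>>> play_rows:
  deltas:
    - [85,[-45,-40,0],[0,0,-0.1]]
    - [85,[-90,-80,0],[0,0,-0.2]]
    - [85,[-130,-118,0],[0,0,-0.3]]
    - [85,[-175,-158,10],[0,0,-0.4]]
    - [85,[-220,-200,30],[0,0,-0.434]]
    - [85,[-260,-236,50],[0,0,-0.434]]
    - [85,[-300,-272.3,70],[0,0,-0.434]]
    - [85,[-300,-272.3,70],[0,0,-0.434]]
  squeeze: 50

```text
clock: 1.1
tcp_pos: [0.4417, 0.233, 0.1592]
orientation: [-0.012, -3.138, 0.009]
contact_force: [-0.5, 0.9, -0.3]
grip_width: 0.0851
```

```bash
python3 - <<'E'
from h import *
o=r.get_obs()
Rd=np.array([[-1,0,0],[0,1,0],[0,0,-1.]])
print(o["joints"].round(3),o["tcp_pos"].round(4),tool_delta(o,[.4412,.2387,.03],Rd))
p,d=r.grab_frame("wrist");cv2.imwrite("pics/w1.png",p[...,::-1]);W=world("wrist",d,o)
hs=cv2.cvtColor(p,cv2.COLOR_RGB2HSV)
c=(abs(W[...,2]-.066)<.007)&(d>0)&(np.hypot(W[...,0]-.441,W[...,1]-.239)<.045)
q=W[c];print(c.sum(),cv2.minEnclosingCircle(q[:,:2].astype(np.float32)),q[:,:2].mean(0),(q[:,:2].max(0)+q[:,:2].min(0))/2)
s=W[(W[...,2]>.085)&(W[...,2]<.097)&(np.hypot(W[...,0]-.441,W[...,1]-.239)<.03)];print("spindle",len(s),s.mean(0))
E
```

```text
[-0.67   0.281  0.068  2.04  -0.022  0.827  0.973] [0.4417 0.233  0.1592] (array([1.000e-01, 6.400e+00, 1.292e+02]), array([-0.006, -0.003, -0.008]))
4751 ((0.4422842860221863, 0.23752544820308685), 0.03138585388660431) [0.44007398 0.2373742 ] [0.44198516 0.23733176]
spindle 568 [0.44139423 0.23733517 0.08983479]
```

View pics/w1.png

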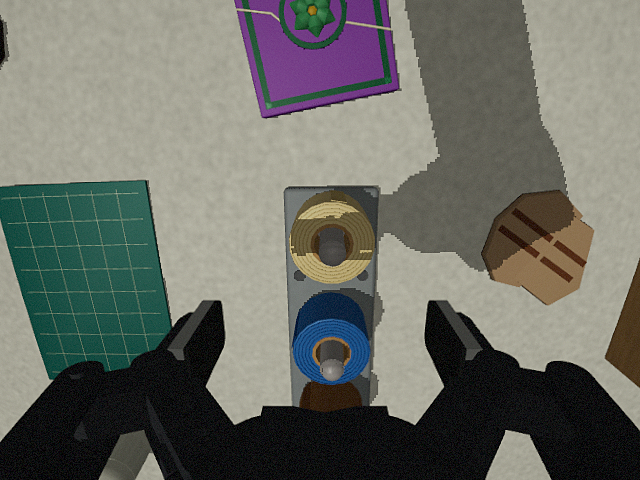

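The wrist view shows the cream roll at (332,243), between the fingers, with the blue roll clear at (332,345).

>>> play_rows:
  deltas:
    - [85,[0,5,5],[-0.006,-0.003,-0.008]]
    - [85,[0,5,30],[-0.006,-0.003,-0.008]]
    - [85,[0,5,60],[-0.006,-0.003,-0.008]]
    - [85,[0,5,90],[-0.006,-0.003,-0.008]]
    - [85,[0,5,115],[-0.006,-0.003,-0.008]]
    - [85,[0,5,129],[-0.006,-0.003,-0.008]]
    - [85,[0,5,129],[-0.006,-0.003,-0.008]]
    - [85,[0,5,129],[-0.006,-0.003,-0.008]]

```text
clock: 2.15
tcp_pos: [0.4416, 0.2416, 0.0318]
orientation: [-0.007, 3.14, 0.006]
contact_force: [-0.7, 0.6, 0.7]
grip_width: 0.0852
```

>>> play_rows:
  deltas:
    - [85,[0,-3.8,0],[0,0,0]]
    - [80,[0,-3.8,1],[0,0,0]]
    - [74,[0,-3.8,1],[0,0,0]]
    - [68,[0,-3.8,1],[0,0,0]]
    - [62,[0,-3.8,1],[0,0,0]]
    - [55,[0,-3.8,1],[0,0,0]]
    - [50,[0,-3.8,1],[0,0,0]]
    - [50,[0,-3.8,1],[0,0,0]]
  squeeze: 50

```text
clock: 3.15
tcp_pos: [0.4416, 0.2379, 0.0313]
orientation: [-0.007, 3.14, 0.006]
contact_force: [-2.0, -2.2, 8.6]
grip_width: 0.061
```

>>> play_rows:
  deltas:
    - [50,[0,0,-8],[0,0,0]]
    - [50,[0,0,-20],[0,0,0]]
    - [50,[0,0,-35],[0,0,0]]
    - [50,[0,0,-50],[0,0,0]]
    - [50,[0,0,-65],[0,0,0]]
    - [50,[0,0,-80],[0,0,0]]
    - [50,[0,0,-95],[0,0,0]]
    - [50,[0,0,-100],[0,0,0]]

```text
clock: 4.15
tcp_pos: [0.4419, 0.2378, 0.1326]
orientation: [-0.007, 3.138, 0.008]
contact_force: [-0.2, 0.2, -1.9]
grip_width: 0.0613
```

```bash
python3 - <<'E'
from h import *
o=r.get_obs(); print(o["tcp_pos"],o["grip_width"],o["contact_force"].round(2))
p,d=r.grab_frame("side");cv2.imwrite("pics/s2.png",p[130:330,180:420][:,:,::-1].repeat(3,0).repeat(3,1))
S=world("side",d);hs=cv2.cvtColor(p,cv2.COLOR_RGB2HSV)
for n,h0,h1 in(("cream",14,32),("blue",100,125)):
    m=(hs[...,0]>h0)&(hs[...,0]<h1)&(hs[...,1]>70)&(d>0)&(np.hypot(S[...,0]-(.4416 if n=="cream" else .531),S[...,1]-.238)<.05);q=S[m]
    print(n,m.sum(),np.percentile(q,[2,50,98],axis=0).round(3).tolist())
E
```

```text
[0.44193379 0.2378129  0.13256862] 0.061268438467633905 [-0.18  0.24 -1.94]
cream 391 [[0.408, 0.206, 0.121], [0.422, 0.22, 0.15], [0.467, 0.262, 0.31]]
blue 490 [[0.498, 0.204, 0.018], [0.519, 0.215, 0.05], [0.555, 0.257, 0.067]]
```

View pics/s2.png

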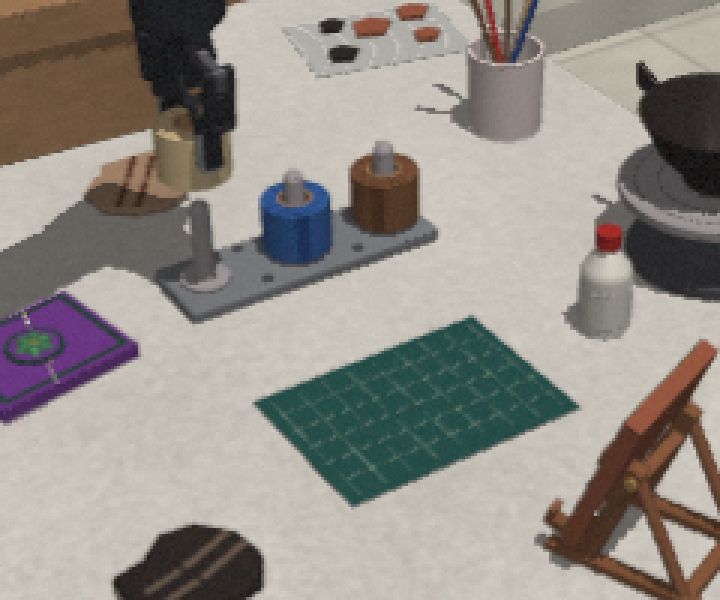

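The cream roll hangs upright in the fingers, clear of its spindle, and the stand is undisturbed. Next I carry it to the mat.

>>> play_rows:
  deltas:
    - [50,[-12,-40,0],[0,0,0]]
    - [50,[-24,-80,0],[0,0,0]]
    - [50,[-36,-120,0],[0,0,0]]
    - [50,[-48,-160,0],[0,0,0]]
    - [50,[-58,-200,20],[0,0,0]]
    - [50,[-63,-226,50],[0,0,0]]
    - [50,[-63,-226,80],[0,0,0]]
    - [50,[-63,-226,90],[0,0,0]]

```text
clock: 5.2
tcp_pos: [0.5047, 0.0121, 0.0399]
orientation: [0.006, -3.141, -0.007]
contact_force: [0.1, -0.1, -0.4]
grip_width: 0.0611
```

>>> play_rows:
  deltas:
    - [50,[0,0,8],[0,0,0]]
    - [50,[0,0,16],[0,0,0]]
    - [50,[0,0,21],[0,0,0]]
    - [50,[0,0,22],[0,0,0]]
    - [50,[0,0,23],[0,0,0]]
    - [50,[0,0,23],[0,0,0]]

```text
clock: 5.95
tcp_pos: [0.5049, 0.0122, 0.0171]
orientation: [-0.006, 3.142, 0.007]
contact_force: [-0.8, -0.5, -0.6]
grip_width: 0.0608
```

>>> play_rows:
  deltas:
    - [50,[0,0,1],[0,0,0]]
    - [50,[0,0,2],[0,0,0]]
    - [50,[0,0,2],[0,0,0]]

```text
clock: 6.32
tcp_pos: [0.505, 0.0123, 0.0163]
orientation: [-0.006, 3.141, 0.007]
contact_force: [-4.2, 0.8, 15.9]
grip_width: 0.0608
```

Contact: 16 N upward. I release slowly, then rise.

>>> play_rows:
  deltas:
    - [62,[0,0,0],[0,0,0]]
    - [66,[0,0,0],[0,0,0]]
    - [72,[0,0,0],[0,0,0]]
    - [80,[0,0,0],[0,0,0]]
    - [85,[0,0,0],[0,0,0]]
    - [85,[0,0,0],[0,0,0]]
    - [85,[0,0,-20],[0,0,0]]
    - [85,[0,0,-50],[0,0,0]]

```text
clock: 7.32
tcp_pos: [0.5041, 0.012, 0.0661]
orientation: [0.006, -3.14, -0.007]
contact_force: [0.2, 0.2, 0.4]
grip_width: 0.0848
```

>>> play_rows:
  deltas:
    - [85,[0,0,-50],[0,0,0]]
    - [85,[0,0,-110],[0,0,0]]
    - [85,[0,0,-160],[0,0,0]]
    - [85,[0,0,-200],[0,0,0]]
    - [85,[0,0,-200],[0,0,0]]

```text
clock: 7.95
tcp_pos: [0.5065, 0.0112, 0.2695]
orientation: [-0.006, 3.137, 0.009]
contact_force: [0.7, -1.1, -0.3]
grip_width: 0.0851
```

```bash
python3 - <<'E'
from h import *
o=r.get_obs()
p,d=r.grab_frame("wrist");W=world("wrist",d,o)
m=(np.hypot(W[...,0]-.505,W[...,1]-.012)<.05)&(W[...,2]>.04)&(d>0)&(W[...,2]<.07);q=W[m]
c=q.mean(0);n=np.linalg.svd(q-c,full_matrices=False)[2][2];print("roll top",c.round(4),cv2.minEnclosingCircle(q[:,:2].astype(np.float32)),"tilt",np.arccos(abs(n[2])).round(3),len(q))
yaw=-1.165;a=.35
ex=np.r_[np.cos(yaw),np.sin(yaw),0];up=ex*np.sin(a)+np.r_[0,0,np.cos(a)];n=np.array([-ex[0]*np.cos(a),-ex[1]*np.cos(a),np.sin(a)])
C=np.array([.555,-.2081,.088])
zt=-up
print(o["joints"].round(3),o["tcp_pos"].round(4))
for s in(1,-1):
    yt=n*s;Rt=np.column_stack([np.cross(yt,zt),yt,zt])
    for h in(.17,.11): print(s,h,(C+up*(.028+h)).round(4),tool_delta(o,C+up*(.028+h),Rt))
E
```

```text
roll top [0.5047 0.0123 0.0509] ((0.5054858326911926, 0.012295855209231377), 0.03127351403236389) tilt 0.009 2278
[-0.295  0.155  0.172  1.919 -0.036  1.065  1.467] [0.5065 0.0112 0.2695]
1 0.17 [ 0.5818 -0.2705  0.274 ] (array([ -74.3, -281.9,   -5.7]), array([-0.341,  0.076, -0.397]))
1 0.11 [ 0.5737 -0.2516  0.2176] (array([ -66. , -263.3,   50.8]), array([-0.341,  0.076, -0.397]))
-1 0.17 [ 0.5818 -0.2705  0.274 ] (array([ -74.3, -281.9,   -5.7]), array([0.106, 0.472, 2.704]))
-1 0.11 [ 0.5737 -0.2516  0.2176] (array([ -66. , -263.3,   50.8]), array([0.106, 0.472, 2.704]))
```

The roll stands flat on the mat, with its top at 0.051 m and its centre at (0.505, 0.012). Next, the tile.

>>> play_rows:
  deltas:
    - [60,[-10,-40,0],[-0.05,0.011,-0.06]]
    - [60,[-20,-80,-1],[-0.1,0.022,-0.12]]
    - [60,[-31,-120,-2],[-0.15,0.034,-0.18]]
    - [60,[-42,-160,-3],[-0.2,0.045,-0.24]]
    - [50,[-53,-200,-4],[-0.26,0.058,-0.31]]
    - [50,[-64,-240,-5],[-0.31,0.069,-0.36]]
    - [50,[-74.3,-281.9,-5.7],[-0.341,0.076,-0.397]]
    - [50,[-74.3,-281.9,-5.7],[-0.341,0.076,-0.397]]

```text
clock: 9.0
tcp_pos: [0.579, -0.2749, 0.2682]
orientation: [0.597, -2.959, -0.524]
contact_force: [0.8, 0.2, 0.5]
grip_width: 0.0501
```

```bash
cat > t.py <<'E'
from h import *
yaw=-1.165;a=.35
ex=np.r_[np.cos(yaw),np.sin(yaw),0];ey=np.cross([0,0,1],ex);up=ex*np.sin(a)+np.r_[0,0,np.cos(a)];n=-ex*np.cos(a)+np.r_[0,0,np.sin(a)]
C=np.array([.555,-.2081,.088])
def goal(s): yt=n*s;return np.column_stack([np.cross(yt,-up),yt,-up])
E
python3 - <<'E'
from t import *
p,d=r.grab_frame("wrist");o=r.get_obs();W=world("wrist",d,o);cv2.imwrite("pics/w3.png",p[...,::-1])
print(o["joints"].round(3),o["tcp_pos"].round(4))
rel=W-C
# top edge band and front face as seen from the wrist
b=rel@up;y=rel@ey;t=rel@n
m=(d>0)&(abs(y)<.07)&(b>.061)&(b<.069)&(abs(t)<.014);print("top edge t",np.percentile(t[m],[1,50,99]).round(4),"y",np.percentile(y[m],[1,99]).round(4),"b",np.median(b[m]).round(4),m.sum())
m=(d>0)&(abs(y)<.05)&(b>.01)&(b<.055)&(abs(t-.007)<.008);print("face t",np.median(t[m]).round(4),m.sum())
for h in(.11,.0): print(tool_delta(o,C+up*(.028+h),goal(1)))
E
```

```text
[ 0.292  0.566  0.257  1.398 -0.34   1.496  2.58 ] [ 0.5795 -0.2722  0.2689]
top edge t [-0.0071 -0.0001  0.0072] y [-0.0528  0.0545] b 0.0655 2329
face t 0.0111 91
(array([-3.1,  2.2, 55.4]), array([ 0.003, -0.005, -0.006]))
(array([ -3.7,   1.8, 165.4]), array([ 0.003, -0.005, -0.006]))
```

View pics/w3.png

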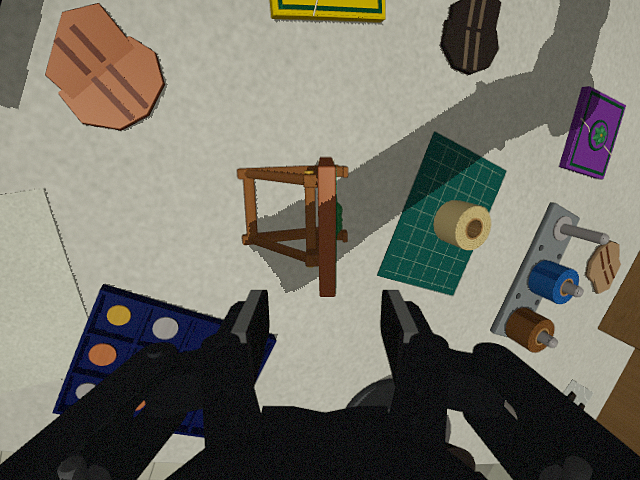

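Tile edge-on at (328,228), between the fingers (250–390), centred. The roll on the mat is fine. I descend along the tile's plane.

>>> play_rows:
  deltas:
    - [50,[-3.2,2,10],[0.003,-0.005,-0.006]]
    - [50,[-3.2,2,40],[0.003,-0.005,-0.006]]
    - [50,[-3.2,2,70],[0.003,-0.005,-0.006]]
    - [50,[-3.3,2,100],[0.003,-0.005,-0.006]]
    - [50,[-3.4,1.9,125],[0.003,-0.005,-0.006]]
    - [50,[-3.5,1.8,145],[0.003,-0.005,-0.006]]
    - [50,[-3.7,1.8,150],[0.003,-0.005,-0.006]]
    - [50,[-3.7,1.8,150],[0.003,-0.005,-0.006]]

```text
clock: 10.05
tcp_pos: [0.561, -0.2207, 0.1288]
orientation: [0.612, -2.963, -0.525]
contact_force: [0.6, -0.8, -0.0]
grip_width: 0.0501
```

```bash
python3 - <<'E'
from t import *
o=r.get_obs();print(o["joints"].round(3),o["contact_force"].round(2),tool_delta(o,C+up*.028,goal(1)))
E
```

```text
[ 0.255  0.625  0.212  1.635 -0.379  1.193  2.617] [ 0.55 -0.79 -0.03] (array([ 0.5, -0.9, 15.1]), array([ 0.001, -0.001,  0.002]))
```

>>> play_rows:
  deltas:
    - [50,[0.5,-0.9,10],[0,0,0]]
    - [50,[0.5,-0.9,15],[0,0,0]]
    - [45,[0.5,-0.9,15],[0,0,0]]
    - [36,[0.5,-0.9,15],[0,0,0]]
    - [27,[0.5,-0.9,15],[0,0,0]]
    - [18,[0.5,-0.9,15],[0,0,0]]
    - [10,[0.5,-0.9,15],[0,0,0]]
    - [8,[0.5,-0.9,15],[0,0,0]]
  squeeze: 80

```text
clock: 11.05
tcp_pos: [0.5592, -0.2178, 0.1146]
orientation: [0.612, -2.964, -0.523]
contact_force: [1.6, -3.7, -1.0]
grip_width: 0.0127
```

>>> play_rows:
  deltas:
    - [8,[0,0,0],[0,0,0]]
    - [8,[0,0,0],[0,0,0]]

```text
clock: 11.3
tcp_pos: [0.5592, -0.2179, 0.1146]
orientation: [0.612, -2.964, -0.523]
contact_force: [2.3, -1.9, -0.8]
grip_width: 0.013
```

```bash
python3 - <<'E'
from t import *
o=r.get_obs();print(o["joints"].round(3),o["contact_force"].round(2),o["moment"].round(2),tool_delta(o,C+up*.028,goal(1)))
E
```

```text
[ 0.254  0.636  0.207  1.652 -0.384  1.164  2.623] [ 2.28 -1.95 -0.78] [-0.87 -0.41  0.02] (array([0. , 0.9, 0.7]), array([-0.001, -0.   ,  0.001]))
```

>>> play_rows:
  deltas:
    - [8,[0,1,-4],[0,0,0]]
    - [8,[0,2,-12],[0,0,0]]
    - [8,[0,3,-25],[0,0,0]]
    - [8,[0,4,-45],[0,0,0]]
    - [8,[0,6,-65],[0,0,0]]
    - [8,[0,8,-85],[0,0,0]]
    - [8,[0,10,-105],[0,0,0]]
    - [8,[0,10,-125],[0,0,0]]

```text
clock: 12.3
tcp_pos: [0.5724, -0.2487, 0.237]
orientation: [0.612, -2.965, -0.522]
contact_force: [0.0, -0.1, -4.4]
grip_width: 0.013
```

```bash
python3 - <<'E'
from t import *
o=r.get_obs();print(o["joints"].round(3),o["contact_force"].round(2),o["grip_width"].round(4),tool_delta(o,C+up*.155+n*.03,goal(1)))
p,d=r.grab_frame("side");S=world("side",d);cv2.imwrite("pics/s4.png",p[130:330,300:540][:,:,::-1].repeat(3,0).repeat(3,1))
E
```

```text
Traceback (most recent call last):
AttributeError: 'float' object has no attribute 'round'
```

Force −4.4 N matches the tile's weight. The bottom edge is about 38 mm above the upright tops, so I spin about the tool axis.

>>> play_rows:
  deltas:
    - [8,[0,5,0],[0,0,0.08]]
    - [8,[0,10,0],[0,0,0.24]]
    - [8,[0,10,0],[0,0,0.42]]
    - [8,[0,10,0],[0,0,0.6]]
    - [8,[0,10,0],[0,0,0.78]]
    - [8,[0,10,0],[0,0,0.96]]
    - [8,[0,10,0],[0,0,1.14]]
    - [8,[0,10,0],[0,0,1.3]]

```text
clock: 13.3
tcp_pos: [0.5687, -0.24, 0.2412]
orientation: [-1.241, -2.577, -0.331]
contact_force: [-0.1, -0.2, -3.4]
grip_width: 0.0131
```

>>> play_rows:
  deltas:
    - [8,[0,0,0],[0,0,0.18]]
    - [8,[0,0,0],[0,0,0.36]]
    - [8,[0,0,0],[0,0,0.54]]
    - [8,[0,0,0],[0,0,0.72]]
    - [8,[0,0,0],[0,0,0.9]]
    - [8,[0,0,0],[0,0,1.08]]
    - [8,[0,0,0],[0,0,1.26]]
    - [8,[0,0,0],[0,0,1.4]]

```text
clock: 14.3
tcp_pos: [0.5691, -0.2396, 0.242]
orientation: [-2.55, -1.138, -0.008]
contact_force: [0.8, 1.2, -4.9]
grip_width: 0.0132
```

```bash
python3 - <<'E'
from t import *
o=r.get_obs();print(o["joints"].round(3),o["contact_force"].round(2),o["grip_width"],tool_delta(o,C+up*.153+n*.006,goal(-1)))
p,d=r.grab_frame("side");S=world("side",d);cv2.imwrite("pics/s4.png",p[130:330,300:540][:,:,::-1].repeat(3,0).repeat(3,1))
E
```

```text
[-0.121  0.678  0.878  1.532 -0.652  1.525  0.145] [ 0.76  1.23 -4.9 ] 0.013171601317198781 (array([-6.5, 12.9,  3.5]), array([ 0.001, -0.001,  0.434]))
```

View pics/s4.png

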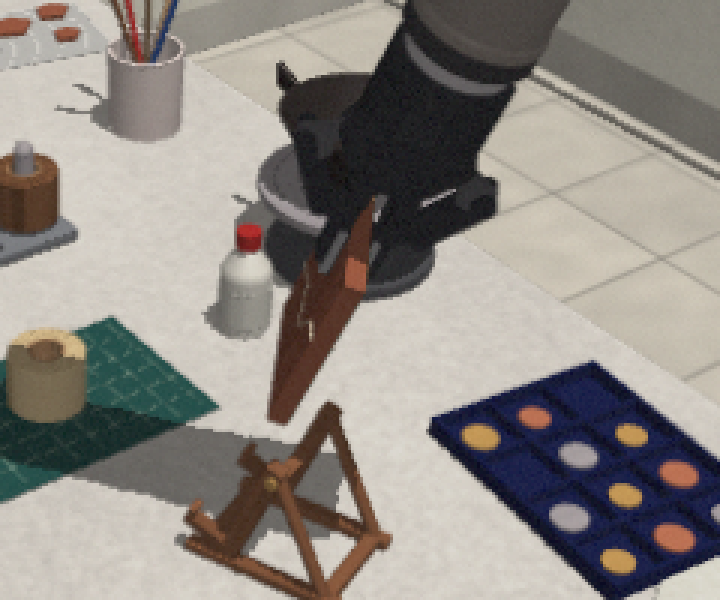

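The tile is nearly turned round, with its clay back towards the mat side and above the easel. I finish the turn.

>>> play_rows:
  deltas:
    - [8,[-1.5,3,0],[0,0,0.12]]
    - [8,[-3,6,0],[0,0,0.26]]
    - [8,[-5,9,0],[0,0,0.38]]
    - [8,[-6.5,12.9,0],[0,0,0.434]]
    - [8,[-6.5,12.9,0],[0,0,0.434]]
    - [8,[-6.5,12.9,0],[0,0,0.434]]

```text
clock: 15.1
tcp_pos: [0.5741, -0.2519, 0.2372]
orientation: [-2.741, -0.56, 0.098]
contact_force: [-0.3, -0.1, -4.8]
grip_width: 0.0132
```

```bash
cat > tm.py <<'E'
from t import *
o=r.get_obs();print(o["joints"].round(3),o["contact_force"].round(2),o["grip_width"])
To=o["tcp_pos"];Rt=R.from_rotvec(o["orientation"]).as_matrix()
print("seat goal delta",tool_delta(o,C+up*.028+n*.005,goal(-1)))
for nm in("top","side"):
    p,d=r.grab_frame(nm);W=world(nm,d)
    L=(W-To)@Rt # tool coords
    # tile about z>+0.005 in the tool frame (below fingers)
    m=(d>0)&(abs(L[...,1])<.013)&(L[...,2]>.012)&(L[...,2]<.1)&(abs(L[...,0])<.075)
    q=L[m]
    if len(q)<50: print(nm,len(q));continue
    c=np.median(q,0)
    k=q[abs(q[:,1]-c[1])<.004];k=k[abs(k[:,0])<.045];A=np.c_[k[:,[0,2]],np.ones(len(k))];s=np.linalg.lstsq(A,k[:,1],rcond=None)[0]
    print(nm,len(q),"y med",c[1].round(4),"slopes x,z",s[:2].round(3),"x ext",np.percentile(q[:,0],[1,99]).round(4),"zmax",np.percentile(q[:,2],[99,99.8]).round(4))
    v=R.from_matrix(Rt)
E
python3 tm.py
```

```text
[-0.143  0.745  0.976  1.511 -0.72   1.569 -0.225] [-0.27 -0.12 -4.84] 0.013203263540326601
seat goal delta (array([ -0.4,   1.2, 128.5]), array([ 0.001, -0.001, -0.002]))
top 0
side 459 y med 0.0053 slopes x,z [ 0.012 -0.026] x ext [-0.0594  0.0388] zmax [0.0928 0.0946]
```

>>> play_rows:
  deltas:
    - [8,[-0.2,0.5,10],[0,0,0]]
    - [8,[-0.3,1,30],[0,0,-0.002]]
    - [8,[-0.4,1,50],[0,0,-0.002]]
    - [8,[-0.4,1,70],[0,0,-0.002]]
    - [8,[-0.4,1,90],[0,0,-0.002]]
    - [8,[-0.4,1,105],[0,0,-0.002]]
    - [8,[-0.4,1,115],[0,0,-0.002]]
    - [8,[-0.4,1,115],[0,0,-0.002]]

```text
clock: 16.2
tcp_pos: [0.5584, -0.2163, 0.1282]
orientation: [-2.74, -0.562, 0.099]
contact_force: [0.2, 0.2, -3.1]
grip_width: 0.0131
```

```bash
python3 - <<'E'
from t import *
o=r.get_obs();print(o["joints"].round(3),o["contact_force"].round(2),o["moment"].round(2),tool_delta(o,C+up*.0287+n*.003,goal(-1)))
E
```

```text
[-0.181  0.812  0.917  1.679 -0.799  1.377 -0.157] [ 0.21  0.24 -3.14] [-0.69 -0.26  0.  ] (array([ 0.1,  2.4, 12.1]), array([-0.   , -0.001, -0.001]))
```

>>> play_rows:
  deltas:
    - [8,[0,0.5,4],[0,0,0]]
    - [8,[0,1,8],[0,0,0]]
    - [8,[0,1.5,10],[0,0,0]]
    - [8,[0,2,11],[0,0,0]]
    - [8,[0,2,11.5],[0,0,0]]
    - [8,[0,2,11.5],[0,0,0]]

```text
clock: 16.95
tcp_pos: [0.5576, -0.2145, 0.1168]
orientation: [-2.74, -0.562, 0.099]
contact_force: [0.3, -0.4, -4.9]
grip_width: 0.0129
```

>>> play_rows:
  deltas:
    - [8,[0,0.5,0.7],[0,0,0]]
    - [8,[0,1,1.4],[0,0,0]]
    - [8,[0,1.5,2],[0,0,0]]
    - [8,[0,2,2],[0,0,0]]
    - [8,[0,2.5,2],[0,0,0]]
    - [8,[0,2.5,2],[0,0,0]]

```text
clock: 17.7
tcp_pos: [0.5582, -0.2155, 0.1156]
orientation: [-2.738, -0.562, 0.098]
contact_force: [-2.1, 1.1, 7.7]
grip_width: 0.0128
```

```bash
python3 - <<'E'
from t import *
o=r.get_obs();f=o["contact_force"];print(f.round(2),"f up,n,ey",[(f@v).round(1) for v in(up,n,ey)],o["moment"].round(2),tool_delta(o,C+up*.0287+n*.0009,goal(-1)))
E
```

```text
[-2.07  1.12  7.67] f up,n,ey [np.float64(6.6), np.float64(4.4), np.float64(-1.5)] [1.04 0.82 0.16] (array([ 0.,  1., -0.]), array([-0.002, -0.002, -0.001]))
```

The tile touches both ledge and uprights, as the forces show. I nudge it back 0.7 mm, then open slowly.

>>> play_rows:
  deltas:
    - [8,[0,0.7,0],[0,0,0]]
    - [13,[0,0.7,0],[0,0,0]]
    - [14,[0,0.7,0],[0,0,0]]
    - [16,[0,0.7,0],[0,0,0]]
    - [19,[0,0.7,0],[0,0,0]]
    - [24,[0,0.7,0],[0,0,0]]
    - [32,[0,0.7,0],[0,0,0]]
    - [40,[0,0.7,0],[0,0,0]]

```text
clock: 18.7
tcp_pos: [0.5584, -0.216, 0.1153]
orientation: [-2.737, -0.562, 0.098]
contact_force: [-0.2, -0.0, 0.7]
grip_width: 0.04
```

>>> play_rows:
  deltas:
    - [48,[0,0,0],[0,0,0]]
    - [50,[0,0,-5],[0,0,0]]
    - [50,[0,0,-20],[0,0,0]]
    - [50,[0,0,-40],[0,0,0]]
    - [50,[0,0,-65],[0,0,0]]
    - [50,[0,0,-95],[0,0,0]]
    - [50,[0,0,-130],[0,0,0]]
    - [50,[0,0,-150],[0,0,0]]

```text
clock: 19.7
tcp_pos: [0.579, -0.2654, 0.2591]
orientation: [-2.74, -0.561, 0.095]
contact_force: [0.6, -0.5, -0.2]
grip_width: 0.05
```

```bash
cat > fin.py <<'E'
from t import *
import sys
p,d=r.grab_frame("wrist");o=r.get_obs();W=world("wrist",d,o)
rel=W-C;b=rel@up;y=rel@ey;t=rel@n
m=(d>0)&(abs(y)<.08)&(b>.055)&(b<.075)&(abs(t)<.03)
if m.sum()>50: print("wrist top edge t",np.percentile(t[m],[1,50,99]).round(4),"y",np.percentile(y[m],[1,99]).round(4),"b",np.median(b[m]).round(4),m.sum())
for nm in("top","side"):
    p,d=r.grab_frame(nm);W=world(nm,d);cv2.imwrite(f"pics/{nm}_{sys.argv[1]}.png",p[...,::-1])
    rel=W-C;y=rel@ey;t=rel@n;b=rel@up
    m=(d>0)&(abs(y)<.065)&(b>-.04)&(b<.08)&(abs(t-.007)<.008)
    q=rel[m]
    if len(q)>50:
        c=q.mean(0);nn=np.linalg.svd(q-c,full_matrices=False)[2][2];nn*=np.sign(nn@n)
        print(nm,len(q),"face t",np.median(q@n).round(4),"tilt",np.arcsin(nn[2]).round(3),"yaw",np.arctan2(-nn[1],-nn[0]).round(3),"y",np.percentile(q@ey,[1,99]).round(4),"b max",np.percentile(q@up,99.5).round(4))
    if nm=="top":
        m=(abs(W[...,2]-.051)<.005)&(np.hypot(W[...,0]-.505,W[...,1]-.012)<.06);k=W[m][:,:2].astype(np.float32);print("roll",m.sum(),cv2.minEnclosingCircle(k) if len(k) else 0)
E
python3 fin.py a
```

```text
wrist top edge t [-0.0131 -0.0057  0.0019] y [-0.0513  0.0563] b 0.0676 2636
roll 0 0
side 184 face t 0.0014 tilt 0.374 yaw -1.165 y [-0.0595  0.0482] b max 0.0669
```

View pics/side_a.png

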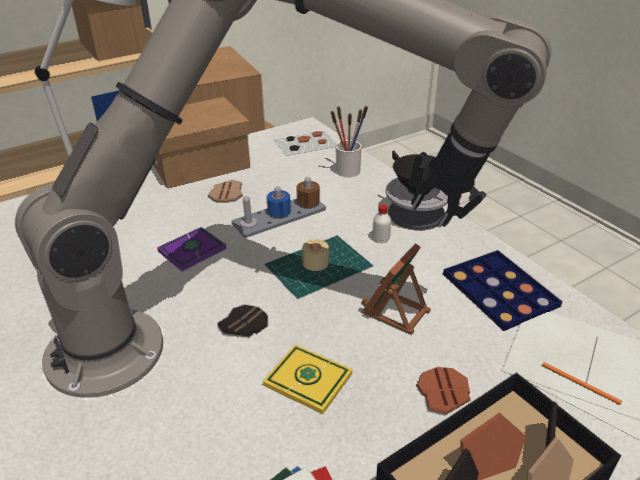

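The side view shows the tile back on the easel with clay outward (390,280), and the roll on the mat (315,255). I move the arm aside for a settled top view.

```bash
python3 - <<'E'
from t import *
o=r.get_obs();print(o["tcp_pos"].round(4),o["joints"].round(3),tool_delta(o,[.56,-.18,.34],goal(-1)),tool_delta(o,[.45,.3,.34],goal(-1)))
E
```

```text
[ 0.5788 -0.2644  0.2569] [-0.117  0.744  0.979  1.461 -0.713  1.612 -0.23 ] (array([  16.2, -108.4,  -48.7]), array([-0.001, -0.003, -0.001])) (array([ 103.7, -563.4,  118.1]), array([-0.001, -0.003, -0.001]))
```

>>> play_rows:
  deltas:
    - [50,[4,-20,-25],[0,0,0]]
    - [50,[8,-50,-45],[0,0,0]]
    - [50,[16,-108,-49],[0,0,0]]
    - [50,[28,-168,-28],[0,0,0]]
    - [50,[38,-225,-6],[0,0,0]]
    - [50,[50,-280,15],[0,0,0]]
    - [50,[60,-335,35],[0,0,0]]
    - [50,[70,-390,55],[0,0,0]]

```text
clock: 20.85
tcp_pos: [0.4898, 0.1197, 0.3383]
orientation: [-2.738, -0.562, 0.1]
contact_force: [0.5, -0.4, 0.1]
grip_width: 0.0501
```

>>> play_rows:
  deltas:
    - [50,[10,-55,20],[0,0,0]]
    - [50,[20,-110,40],[0,0,0]]
    - [50,[30,-160,60],[0,0,0]]
    - [50,[30,-160,60],[0,0,0]]
    - [50,[30,-160,60],[0,0,0]]

```text
clock: 21.48
tcp_pos: [0.4492, 0.2883, 0.3361]
orientation: [-2.739, -0.563, 0.102]
contact_force: [0.9, -0.7, -0.6]
grip_width: 0.0501
```

```bash
python3 fin.py b
```

```text
top 1930 face t 0.0063 tilt 0.404 yaw -1.163 y [-0.0533  0.0548] b max 0.0656
roll 530 ((0.5053864121437073, 0.014514962211251259), 0.03113934025168419)
side 177 face t 0.0014 tilt 0.371 yaw -1.165 y [-0.0597  0.0507] b max 0.0671
```

View pics/top_b.png

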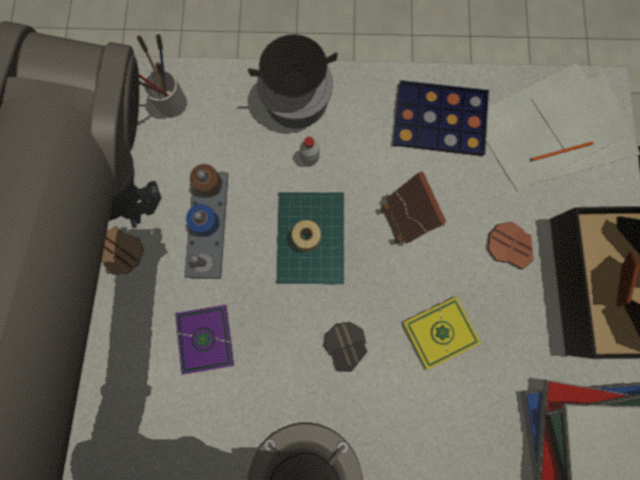

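The top view shows the tile clay-out on the easel (412,210), the roll on the mat (306,235), and nothing else moved. All numbers are in range, so I hand in.

```bash
python3 -c "
from bench import r
print(r.get_obs()['clock'],r.hand_in())"
```

```text
the job is handed in; nothing more can be done
21.625 None
```

Both parts are done, and I handed the job in at 21.6 s. No verdict was reported.

- **Cream roll:** I slid it up off its spindle and set it flat on the mat. Its centre is about 2 mm along x and 8–10 mm along y from the mat's centre. Tilt measured about 0.01 rad just after release.
- **Tile:** I gripped it by its free top edge, lifted it, turned it half round and lowered it back onto the easel. I released it only once the forces showed contact with both ledge and uprights. The clay faces out and the glaze is against the uprights. Its centre is within about 1 mm sideways of where it started and at about the same height. The lean is 0.37–0.40 rad, against 0.35 at the start and an allowed 0.25–0.55.
- **Everything else:** in the last top picture the stand, the other two rolls, the bottle and the sherds look unmoved. The robot is clear of everything.

Two checks disagreed. A wrist reading taken while the arm was still moving put the tile's top edge about 6 mm further back. The side view, with few points on the tile, put its face about 5 mm further back than the top view did. I relied on the settled top view, and all of these readings are within the limits.

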